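Wedge the tilt plate off its stop screws

TASK

The lens on the tilt plate has fallen over: stand it upright on the plate again, so that it cannot roll off and the plate carries its load. Then push the levelling wedge, thin end first and flat on the base, under the middle of the plate's open edge until the plate just lifts off its two stop screws (a gap of about 2 to 5 mm), and finish still holding the wedge there, so that a colleague can turn the free screws. Only the wedge may lift the plate; leave the other things on the table where they are.

Things in the scene. Friction and masses are not known exactly. Their poses are not given: they have to be found in the camera images.
- tilt_base: Base of the tilt plate: dark steel, 220 x 94 x 8 mm, bolted to the table. Origin: centre of its underside (z = 0); x points along it from the open end to the hinge, z up. Its top face is bare from x = -110 to -60 mm: the apron on which the wedge slides in. Hinge axis along y at x = +96 mm, 18.5 mm up.
- plate_top (a point): Centre of the top face of the hinged aluminium plate (148 x 90 x 10 mm, base x = -60 to +88 mm): base x = +14 mm, 27.5 mm above the table at rest, when the plate is level. Two stop screws near its open edge (base x = -44, y = +-36 mm; knurled heads 15 mm across, up to 43 mm above the table) rest on the base.
- tilt_plate (a joint): Angle of the aluminium plate about its hinge, rad: 0 = lying on its stop screws; grows as the open edge rises. The lift at the open edge is 152 mm x the angle (0.02 = 3 mm). Only weight holds it down (plate about 0.6 kg).
- plate_nose (a point): Middle of the lowest line of the steel lifting bar (6 mm round, 56 mm long, along base y) under the plate's open edge: base x = -56, y = 0 mm, 16 mm above the table and 8 mm above the base's top face while the plate is down. The wedge goes in under here, along base +x.
- wedge: Steel levelling wedge, 0.3 kg, flat on the table: 112 long (x), 24 wide (y). Origin: centre of its underside; x points to the thin tip (x = +56), z up. 3 mm high at the tip, rising 1 mm in 6 to 17 mm at x = -28; then the heel block to grip, x = -28 to -56, 24 wide, 38 mm high. It touches the lifting bar when the tip is about 30 mm past it and lifts it 1 mm per further 6 mm.
- wedge_tip (a point): Middle of the wedge's thin edge, on its underside.
- lens: Lens on a pedestal, 106 mm tall, about 0.13 kg, first lying on the plate, top to the open end. Origin: centre of the foot's underside; z runs up the post (lying: 6 degrees below level). Foot 32 mm across, 9 high; collar 25 across to 29 mm; post 12.6 across from 29 to 70 mm (grip here); ring 36 across, 12 thick (along x) centred at 88 mm. It may stand anywhere on the plate.
- spanner: Bystander: small steel open-ended spanner, 123 x 25 x 6 mm, lying on the table, right. Origin: centre of its underside.
- objective: Bystander: spare microscope objective, 28 across, 52 mm tall, on the black breadboard. Origin: centre of its underside.
- fork_clamp: Bystander: black slotted clamp 26 x 52 x 8 mm on the table, far right. Origin: centre of its underside.
- post_holder: Bystander: black post holder with thumb screw, 32 x 42 x 44 mm, on the black breadboard. Origin: centre of its underside.
- ball_driver: Bystander: yellow-handled driver 182 mm long, lying on the table, right. Origin: centre of its underside.
- screw_a: Bystander: small cap screw 10 across, 21 mm tall, standing on its head on the black breadboard. Origin: centre of its underside.

How it is judged (in metres and radians):
On the way, in this order (a step that is already met when the one before it is completed fails the run):
1. the lens stands upright on the plate, let go, while the plate still lies on its stop screws (angle between lens's own z axis and vertical below 0.1 rad and z of lens in the frame of tilt_base between 0.024 and 0.036 m and x of lens in the frame of tilt_base between -0.06 and 0.09 m and y of lens in the frame of tilt_base between -0.045 and 0.045 m and contact force between lens and tilt_plate above 0.2 N and contact force between each of the arm, the fingers and lens below 0.1 N and linear speed of lens below 0.03 m/s and value of joint tilt_plate below 0.006 rad), for 0.3 s.
2. the wedge, held by the fingers, starts to lift the plate (value of joint tilt_plate above 0.008 rad and contact force between wedge and tilt_plate above 0.5 N and contact force between the fingers and wedge above 1 N and contact force between each of the fingers, the arm and tilt_plate below 0.3 N), for 0.1 s.
At the end, for the whole second after the job is handed in: Carried by the wedge alone, the plate's open edge stands 1.5 to 5.5 mm (0.010 to 0.036 rad) above its rest; the wedge lies flat on the base (0.08 rad), tip within 30 mm of the middle, held by the fingers; the lens stands upright (0.1 rad) on the plate, at rest and untouched (value of joint tilt_plate between 0.01 and 0.036 rad and contact force between wedge and tilt_plate above 0.7 N and contact force between the fingers and wedge above 1 N and z of wedge in the frame of tilt_base below 0.013 m and angle between wedge's own z axis and vertical below 0.08 rad and y of wedge_tip in the frame of tilt_base between -0.03 and 0.03 m and contact force between each of the fingers, the arm and tilt_plate below 0.3 N and angle between lens's own z axis and vertical below 0.1 rad and z of lens in the frame of tilt_base between 0.024 and 0.036 m and x of lens in the frame of tilt_base between -0.06 and 0.09 m and y of lens in the frame of tilt_base between -0.045 and 0.045 m and contact force between lens and tilt_plate above 0.2 N and contact force between each of the arm, the fingers and lens below 0.1 N and linear speed of lens below 0.03 m/s); the arm keeps its last pose, push and grip.
It fails at once if the robot itself lifts the plate (value of joint tilt_plate above 0.01 rad and contact force between any of the fingers, the arm and tilt_plate above 1.5 N).
It fails at once if a bystander is moved more than 20 mm (distance of any of spanner, objective, fork_clamp, post_holder, ball_driver, screw_a from where it was at the start of the episode above 0.02 m).
It also fails if it takes over 56 s, if anything falls off the work surface, if the arm or the gripper's body presses on something with over 40 N, if the wrist force passes 120 N, or if a joint passes its speed limit or range.

ROBOT

A 6-joint arm with a two-finger parallel gripper is mounted at the origin on a cart in front of the work surface, level with it; the furniture and walls round the work are solid. World frame = base frame: x ahead of the robot, y to its left, z up, the work surface at z = 0. Lengths are in mm, angles in rad, forces in N, time in s.
With the tool pointing down it reaches from about 350 to 775 mm from the base axis. Payload 7.3 kg.
Tool frame: the origin (TCP) lies at the very end of the fingers, on their centre line; the grasp point (between the pads) lies 19 mm behind it (ctrl.grasp_offset is the distance from the TCP to the grasp point, in mm); z points along the fingers, y is the line along which they close (so a half turn about z gives the same grasp; the last joint's range is limited). The gripper opens to 92 mm and grips with 3 to 60 N. Pads are 19 mm wide; open, the fingers measure 130 mm over their backs; the gripper's body (75 mm by 190 mm) begins 47 mm behind the grasp point.
Start: joints at [-1.404, 0.342, 1.524, -0, 1.275, -0.146], TCP at [161.578, -499.537, 226.741] pointing down, gripper open.
Joint ranges: [-2.53, 2.53], [-0.77, 2.02], [0.04, 2.7], [-1, 4.14], [0.28, 2.66], [-3.11, 3.11]. Speed limits (rad/s): [2.57, 2.57, 3.14, 3.14, 3.14, 3.14].

INTERFACE

Orientations are given as a unit quaternion [w, x, y, z].
In Python, from plant import ctrl gives the robot as it stands. Calls block until the motion is done:
- ctrl.goto(position, orientation): joint-space move of the TCP to a pose.
- ctrl.move_straight(position, rate=150, rotation=None): straight line of the TCP; rotation=None keeps the orientation; rate is the mean speed in mm/s.
- ctrl.move_joints(angles): joint-space move.
- ctrl.set_gripper(opening, effort=None): finger opening in mm; effort is the grip in N (None keeps the last); returns when the fingers have stopped.
- ctrl.pause(seconds).
- ctrl.inverse_kinematics(position, orientation): joint angles nearest the present ones, or None.
- ctrl.read_state(): the state.
- ctrl.get_image(name): name is "side" or "top"; returns a dict with "pixels" (384x512x3 uint8, red, green, blue), "fx", "fy", "cx", "cy" (pixels), "k1" (the pictures are not rectified: a ray, as slopes to the right and down, at radius r is drawn at 1 + k1 r^2 times it, then the intrinsics apply), "view" (4x4, takes a point from world to camera coordinates). Camera axes: x right, y up, looking along -z (the intrinsics and any distortion apply to the point x, -y, -z); pixel columns grow to the right and rows downward; lengths in mm; the calibration is good to about 2 mm. A picture is of the moment at which its call begins. There is no depth.
A pose or a line that the arm cannot do raises ctrl.PlanningError and nothing moves.
- ctrl.hand_in(): hands the job in; it is judged then, once.
Trained networks look in the newest picture that a camera, given by its name, has taken for a name from the list of things; names that differ only in an ending like _2 or _b are one class to them, and where a whole thing is asked for, a point or a joint stands for the part that bears it (a point fixed in the world has none). Each returns a list of dicts, best first, with "confidence" (0 to 1); they miss things now and then, are a little off and sometimes report something else, mostly with a low value. They report only what shows in the picture. A call takes as long as a camera call.
- ctrl.boxes_of(camera, query): "box" ([left, top, right, bottom] as shares, 0 to 1, of the picture: columns of its width, rows of its height, round what is visible of it).
The state is a dict: "clock": time; "q": joint angles; "dq": joint speeds; "effort": joint torques, N m; "tool_pos": TCP position; "tool_rot": TCP orientation; "wrist_force": force on the tool from outside, world axes, zero at the start; "ft_torque": the same for the moment, N m; "opening": finger opening in mm; "grip_force": force on a finger pad.
Only numpy, scipy, OpenCV 4.12 (cv2) and the standard library are available. Lean on these libraries where they do the work, as an engineer would, in place of code of your own. Each camera call takes 0.05 s, during which the arm holds its last target. There are 200 camera calls.

## Working session

There is one attempt and no reset: what is moved stays moved. The work goes in short steps, each a Python script; the robot and the scene stay as the last script left them, time stands still between calls to the robot, and variables do not carry over. Pictures are saved under pics/ and viewed, at most 10 in all, crops included, and the job is handed in when it is done.

```bash
ls; mkdir -p pics; cat > h.py <<'E'
import numpy as np, cv2
from plant import ctrl
def snap(n,f=None):
    im=ctrl.get_image(n)
    if f: cv2.imwrite('pics/'+f,cv2.cvtColor(np.asarray(im['pixels']),cv2.COLOR_RGB2BGR))
    return im
def ray(im,u,v):
    a=np.array([(u-im['cx'])/im['fx'],(v-im['cy'])/im['fy']]); s=a.copy()
    for _ in range(30): s=a/(1+im['k1']*(s@s))
    V=np.array(im['view']); R=V[:3,:3]; o=-R.T@V[:3,3]
    return o,R.T@np.array([s[0],-s[1],-1.])
def onz(im,u,v,z):
    o,d=ray(im,u,v); return o+d*(z-o[2])/d[2]
def proj(im,p):
    V=np.array(im['view']); c=V[:3,:3]@np.array(p,float)+V[:3,3]
    s=np.array([c[0],-c[1]])/-c[2]; s=s*(1+im['k1']*(s@s))
    return np.array([im['cx']+im['fx']*s[0],im['cy']+im['fy']*s[1]])
E
python3 - <<'E'
from h import *
for n in('top','side'):
    im=snap(n,n+'0.png'); print(n,{k:im[k] for k in('fx','fy','cx','cy','k1')}); print(np.round(im['view'],3))
    for q in('tilt_base','tilt_plate','wedge','lens','spanner','objective','fork_clamp','post_holder','ball_driver','screw_a'):
        print(q,[(round(b['confidence'],2),np.round(np.array(b['box'])*[512,384,512,384]).tolist()) for b in ctrl.boxes_of(n,q)[:2]])
print(ctrl.read_state())
E
```

```text
pics
plant.py
top {'fx': 396.00201556590827, 'fy': 396.00201556590827, 'cx': 254.67928076671149, 'cy': 192.61895601339776, 'k1': -0.07374896635477624}
[[ 6.000000e-03 -1.000000e+00 -7.000000e-03 -3.004700e+01]
 [ 9.970000e-01  6.000000e-03  8.100000e-02 -5.259880e+02]
 [-8.100000e-02 -8.000000e-03  9.970000e-01 -1.158468e+03]
 [ 0.000000e+00  0.000000e+00  0.000000e+00  1.000000e+00]]
tilt_base [(0.89, [195.0, 191.0, 267.0, 225.0]), (0.35, [110.0, 212.0, 153.0, 229.0])]
tilt_plate [(0.73, [213.0, 192.0, 268.0, 223.0]), (0.71, [109.0, 213.0, 154.0, 225.0])]
wedge [(0.62, [117.0, 215.0, 153.0, 228.0]), (0.62, [213.0, 194.0, 265.0, 218.0])]
lens [(0.63, [216.0, 204.0, 258.0, 219.0])]
spanner [(0.58, [304.0, 215.0, 342.0, 223.0]), (0.22, [300.0, 196.0, 361.0, 202.0])]
objective [(0.58, [203.0, 150.0, 216.0, 157.0])]
fork_clamp [(0.61, [386.0, 205.0, 393.0, 222.0])]
post_holder []
ball_driver [(0.79, [303.0, 197.0, 364.0, 199.0])]
screw_a []
side {'fx': 413.13276537879455, 'fy': 413.13276537879455, 'cx': 257.75432671335784, 'cy': 180.71198090643315, 'k1': -0.0601749919396153}
[[-9.820000e
[... 803 characters left out ...]
': array([-1.40399997e+00,  3.42020741e-01,  1.52409867e+00, -9.44685047e-06,
        1.27539193e+00, -1.45969623e-01]), 'dq': array([ 1.73678776e-05,  1.37120287e-05, -1.51554871e-03, -1.05737175e-03,
       -5.31489847e-04, -6.40926196e-04]), 'effort': array([ 1.89307422e-03, -4.31130731e+01, -2.44480956e+01,  7.18449312e-02,
        4.82994423e-02, -1.19988013e-05]), 'tool_pos': array([ 161.57533395, -499.54105899,  226.7302003 ]), 'tool_rot': array([ 4.07034448e-05,  9.87796865e-01,  1.55747721e-01, -4.09525328e-06]), 'wrist_force': array([ 0.07885656, -0.1541344 , -0.08726415]), 'ft_torque': array([-0.06251533, -0.01308195, -0.03146325]), 'grip_force': 0.0, 'opening': 92.10337671748945}
```

```bash
python3 - <<'E'
import cv2
t=cv2.imread('pics/top0.png');s=cv2.imread('pics/side0.png')
cv2.imwrite('pics/t1.png',cv2.resize(t[170:250,100:290],(760,320),interpolation=cv2.INTER_CUBIC))
cv2.imwrite('pics/s1.png',cv2.resize(s[140:330,180:330],None,fx=3.1,fy=3.1,interpolation=cv2.INTER_CUBIC))
E
```

```text
(no output)
```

View pics/top0.png

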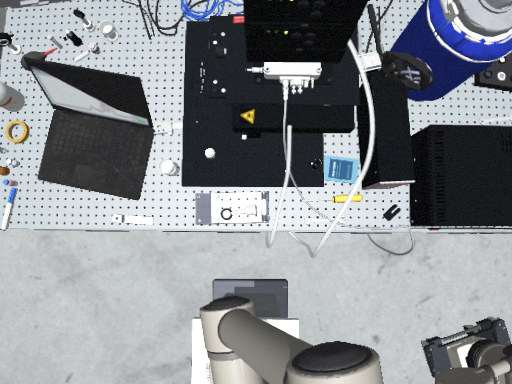

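View pics/t1.png

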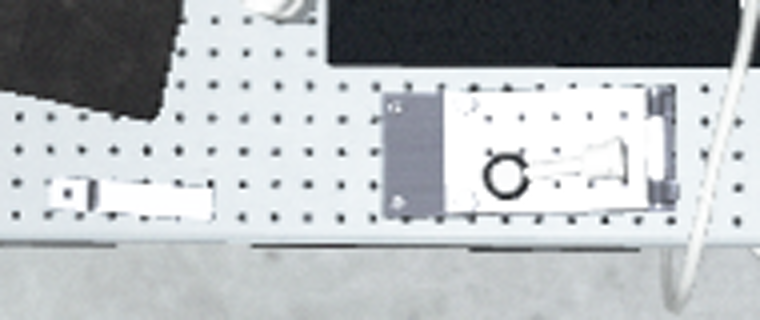

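View pics/s1.png

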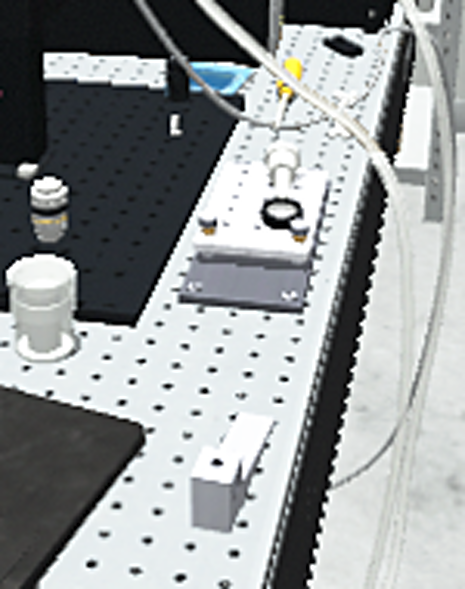

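```bash
python3 - <<'E'
from h import *
from scipy.optimize import least_squares
t=ctrl.get_image('top');s=ctrl.get_image('side')
def fit(obs,x0):
    def f(p):
        c,sn=np.cos(p[2]),np.sin(p[2]); r=[]
        for im,L,uv in obs:
            P=[p[0]+c*L[0]-sn*L[1],p[1]+sn*L[0]+c*L[1],L[2]]
            r+=list(proj(im,P)-uv)
        return np.array(r)
    o=least_squares(f,x0,x_scale=[10,10,.1]); print(o.x,np.round(o.fun.reshape(-1,2),1).tolist())
# base local: x to hinge; local y = world +x if yaw=-90 (x->-y, y->+x)
fit([(t,(-110,47,8),(196,193.2)),(t,(-110,-47,8),(195.75,224.2)),(t,(110,-47,8),(268.7,222)),(t,(110,47,8),(268.7,191.75)),
 (s,(-110,47,8),(239,236)),(s,(-110,-47,8),(278,238.5))],[450,50,-1.57])
fit([(t,(-56,12,38),(111.8,215.2)),(t,(-56,-12,38),(112.5,222)),(t,(56,12,3),(153.2,216.7)),(t,(56,-12,3),(153.2,225)),
 (s,(-56,12,38),(241.9,289)),(s,(-56,-12,38),(254.8,297)),(s,(-56,12,0),(242.3,306.5)),(s,(-56,-12,0),(254.2,311)),(s,(56,12,3),(256.8,273.9)),(s,(56,-12,3),(268.7,274.5))],[450,300,-1.57])
# lens: ring center & foot center
print(onz(t,226.5,214,36),onz(t,255,209.5,43), onz(s,270.5,208.5,42),onz(s,271.5,190,45))
b,g,r=0,0,0
cv2.imwrite('pics/s2.png',cv2.resize(cv2.imread('pics/side0.png')[0:384],(800,600)))
tt=cv2.imread('pics/top0.png')[185:230,190:275]
cv2.imwrite('pics/t2.png',cv2.resize(tt,None,fx=9,fy=9,interpolation=cv2.INTER_CUBIC))
E
```

```text
[479.67325754  40.4790375   -1.53003225] [[-0.6, 0.8], [0.4, 1.0], [0.7, 0.7], [-0.5, -0.3], [-1.5, -1.0], [-0.0, 0.3]]
[442.833926   334.80532344  -1.63166625] [[1.9, -1.0], [0.5, 0.3], [0.8, 0.4], [0.1, 0.0], [-0.3, 3.2], [0.1, -2.5], [-0.8, 2.9], [0.4, 0.8], [0.4, -1.7], [0.1, -0.4]]
[461.58141756  55.2738895   36.        ] [475.03658034 -28.26042011  43.        ] [459.62080525  67.99249034  42.        ] [473.62936636 -34.38622831  45.        ]
```

View pics/s2.png

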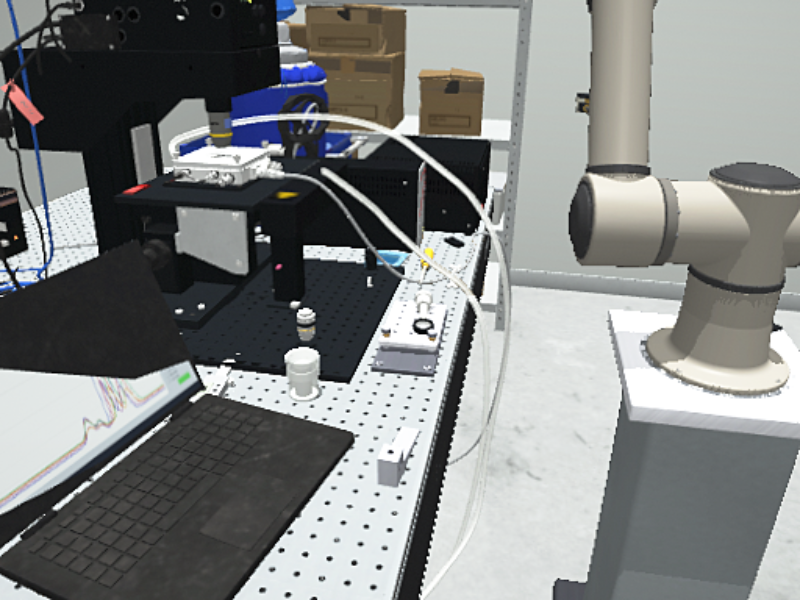

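View pics/t2.png

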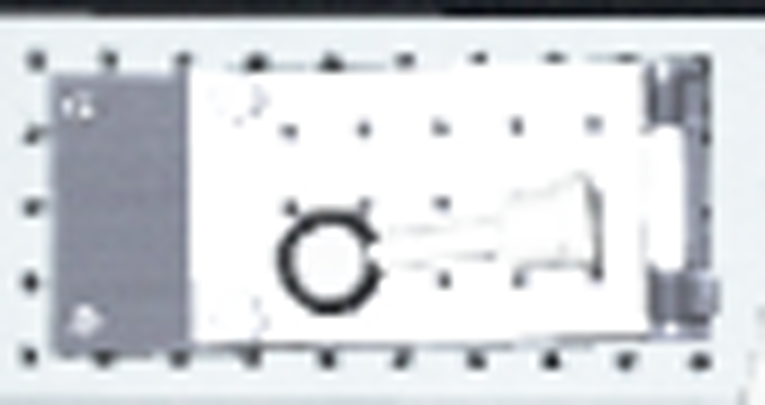

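```bash
python3 - <<'E'
from h import *
t=ctrl.get_image('top');s=ctrl.get_image('side')
T=cv2.imread('pics/top0.png')[207:232,105:160];S=cv2.imread('pics/side0.png')[266:316,232:276]
a=cv2.resize(T,None,fx=8,fy=8,interpolation=cv2.INTER_CUBIC);b=cv2.resize(S,None,fx=8,fy=8,interpolation=cv2.INTER_CUBIC)
m=np.zeros((400,a.shape[1]+b.shape[1],3),np.uint8);m[:200,:440]=a;m[:,440:]=b
# bottom left: bigger contrast top
c=np.clip((a.astype(float)-150)*2.4,0,255).astype(np.uint8);m[200:,:440]=c
cv2.imwrite('pics/w.png',m)
A=np.array([(325,170),(365,195),(410,235),(445,265),(470,295),(485,330),(490,400),(485,480)])*.64
B=np.array([(330,115),(400,140),(450,180),(490,230),(508,300),(500,400),(470,540),(425,600)])*.64
def dist(P,poly):
    d=1e9
    for p,q in zip(poly[:-1],poly[1:]):
        k=np.clip((P-p)@(q-p)/((q-p)@(q-p)),0,1); d=min(d,np.linalg.norm(P-p-k*(q-p)))
    return d
for nm,uvs in(('TA',[(289,125),(284,170),(277,205),(272,225),(268,245)]),('TB',[(370,100),(372,150),(355,190),(335,225),(315,250)])):
  for uv in uvs:
    for pn,poly in(('A',A),('B',B)):
      r=[(dist(proj(s,onz(t,*uv,z)),poly),z) for z in range(-700,500,5)]
      d,z=min(r); 
      if d<4: print(nm,uv,pn,round(d,1),np.round(onz(t,*uv,z)))
E
```

```text
TA (289, 125) A 3.2 [ 677. -112.  235.]
TA (289, 125) B 0.3 [ 653. -105.  330.]
TA (284, 170) A 0.2 [ 572. -104.  180.]
TA (284, 170) B 0.3 [555. -95. 305.]
TA (277, 205) A 0.0 [485. -89. 115.]
TA (277, 205) B 0.8 [477. -82. 265.]
TA (272, 225) A 0.5 [430. -77.  75.]
TA (272, 225) B 0.0 [ 430. -105. -695.]
TA (268, 245) A 0.1 [369. -68. -20.]
TA (268, 245) B 0.1 [ 351.  -78. -380.]
TB (370, 100) B 2.7 [ 721. -296.  305.]
TB (372, 150) A 0.5 [ 639. -353.  115.]
TB (372, 150) B 0.6 [ 609. -308.  270.]
TB (355, 190) A 0.4 [ 534. -322.   40.]
TB (355, 190) B 0.6 [ 517. -275.  230.]
TB (335, 225) A 0.1 [ 431. -276.  -30.]
TB (335, 225) B 0.1 [ 431. -238.  165.]
TB (315, 250) B 0.1 [ 336. -257. -330.]
```

View pics/w.png

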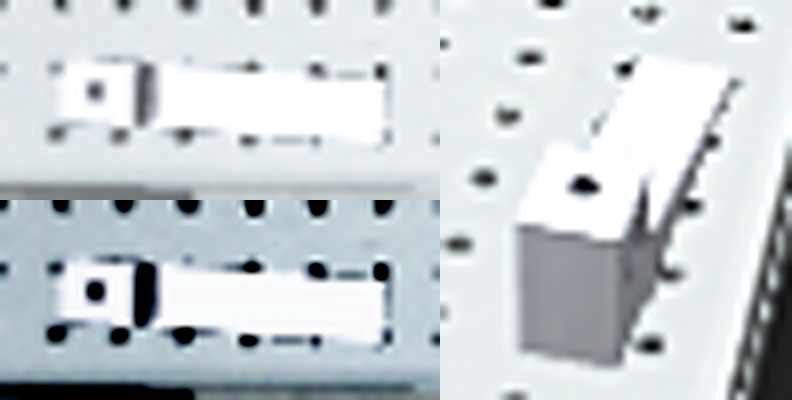

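```bash
cat >> h.py <<'E'
from scipy.spatial.transform import Rotation as Rn
def quat(R): q=Rn.from_matrix(R).as_quat(); return np.array([q[3],q[0],q[1],q[2]])
def frame(y,z): y=np.array(y,float);z=np.array(z,float); y/=np.linalg.norm(y);z/=np.linalg.norm(z); return np.stack([np.cross(y,z),y,z],1)
def rotz(p): return Rn.from_euler('z',p).as_matrix()
G=ctrl.grasp_offset
def lens_poses(sg,a,psi,g=50,foot=np.array([470,-33,43.5]),dst=np.array([475,50,27.5])):
    h=np.array([461-470,54.5+33,0]);h/=np.linalg.norm(h); c=sg*np.array([h[1],-h[0],0])
    up=np.array([0,0,1.]); d=np.cos(np.radians(6))*h-np.sin(np.radians(6))*up
    R0=frame(c,-np.sin(a)*h-np.cos(a)*up); p0=foot+g*d+R0[:,2]*G
    k=np.cross(h,up); R1=rotz(psi)@Rn.from_rotvec(k*np.radians(96)).as_matrix()@R0
    p1=dst+g*up+R1[:,2]*G
    return R0,p0,R1,p1
E
python3 - <<'E'
from h import *
from scipy.optimize import least_squares
t=ctrl.get_image('top');s=ctrl.get_image('side')
obs=[(t,(-56,12,38),(112.2,214.9)),(t,(-56,-12,38),(112.4,222.5)),(t,(-28,12,38),(121.8,214.9)),(t,(-28,-12,38),(121.6,223)),(t,(56,12,3),(152.7,216.7)),(t,(56,-12,3),(152.9,224.7)),
(s,(-56,12,38),(241.75,294.25)),(s,(-56,-12,38),(255,296.25)),(s,(-56,12,0),(241.75,309.75)),(s,(-56,-12,0),(254.5,311.75)),(s,(56,12,3),(256.75,273.1)),(s,(56,-12,3),(269.25,275)),(s,(-28,12,38),(246,284.1)),(s,(-28,-12,38),(257.6,287.5))]
def f(p):
    c,sn=np.cos(p[2]),np.sin(p[2])
    return np.concatenate([proj(im,[p[0]+c*L[0]-sn*L[1],p[1]+sn*L[0]+c*L[1],L[2]])-uv for im,L,uv in obs])
for k in(1,): 
    o=least_squares(f,[445,330,-1.6],x_scale=[10,10,.1]);print(o.x,np.round(o.fun.reshape(-1,2),1).tolist())
for sg in(1,-1):
  for a in(30,40):
    for psi in np.arange(-130,1,20):
      R0,p0,R1,p1=lens_poses(sg,np.radians(a),np.radians(psi))
      q=[ctrl.inverse_kinematics(p,quat(R)) for p,R in((p0,R0),(p0+[0,0,120],R0),(p1+[0,0,60],R1),(p1,R1))]
      print(sg,a,psi,np.round(p1),*['None' if x is None else np.round(x,2).tolist() for x in q])
E
```

```text
[442.59764159 337.97589469  -1.62381693] [[0.4, -0.5], [-0.5, 0.0], [0.0, 0.1], [-0.4, 0.1], [0.2, 0.3], [-0.6, 0.2], [-0.2, -0.9], [-0.1, -0.5], [-0.3, 0.9], [0.1, 1.3], [0.0, 0.0], [-0.8, 0.0], [-0.2, -0.3], [1.2, -1.5]]
1 30 -130 [489.  40.  70.] [0.19, 0.62, 1.91, -0.75, 0.82, 0.67] [0.19, 0.41, 1.82, -0.61, 1.05, 0.44] None None
1 30 -110 [492.  46.  70.] [0.19, 0.62, 1.91, -0.75, 0.82, 0.67] [0.19, 0.41, 1.82, -0.61, 1.05, 0.44] [0.18, 0.62, 2.57, 3.56, 1.2, -1.55] [0.18, 0.88, 2.58, 3.54, 1.44, -1.44]
1 30 -90 [492.  52.  70.] [0.19, 0.62, 1.91, -0.75, 0.82, 0.67] [0.19, 0.41, 1.82, -0.61, 1.05, 0.44] [-0.28, 0.66, 2.68, 2.79, 1.34, -1.65] [-0.28, 0.98, 2.69, 2.8, 1.65, -1.76]
1 30 -70 [490.  57.  70.] [0.19, 0.62, 1.91, -0.75, 0.82, 0.67] [0.19, 0.41, 1.82, -0.61, 1.05, 0.44] [-0.62, 0.62, 2.58, 2.09, 1.18, -1.62] [-0.62, 0.88, 2.58, 2.17, 1.32, -1.86]
1 30 -50 [487.  62.  70.] [0.19, 0.62, 1.91, -0.75, 0.82, 0.67] [0.19, 0.41, 1.82, -0.61, 1.05, 0.44] [-0.72, 0.6, 2.35, 1.54, 1.15, -1.37] [-0.72, 0.79, 2.36, 1.63, 1.15, -1.58]
1 30 -30 [482.  66.  70.] [0.19, 0.62, 1.91, -0.
[... 3170 characters left out ...]
57.  67.] [0.28, 0.69, 1.89, -0.9, 0.94, -2.28] [0.28, 0.47, 1.82, -0.77, 1.14, -2.52] [-0.53, 0.42, 2.49, 2.01, 0.86, 1.82] [-0.53, 0.66, 2.53, 2.19, 1.0, 1.52]
-1 40 -50 [486.  61.  67.] [0.28, 0.69, 1.89, -0.9, 0.94, -2.28] [0.28, 0.47, 1.82, -0.77, 1.14, -2.52] [-0.64, 0.46, 2.31, 1.45, 0.97, 2.02] [-0.64, 0.65, 2.34, 1.6, 0.96, 1.76]
-1 40 -30 [481.  64.  67.] [0.28, 0.69, 1.89, -0.9, 0.94, -2.28] [0.28, 0.47, 1.82, -0.77, 1.14, -2.52] [-0.63, 0.54, 2.09, 1.09, 1.16, 2.13] [-0.63, 0.68, 2.11, 1.16, 1.09, 1.97]
-1 40 -10 [476.  66.  67.] [0.28, 0.69, 1.89, -0.9, 0.94, -2.28] [0.28, 0.47, 1.82, -0.77, 1.14, -2.52] [-0.56, 0.63, 1.86, 0.84, 1.37, 2.16] [-0.56, 0.74, 1.87, 0.87, 1.28, 2.05]
```

```bash
cat >> h.py <<'E'
A=np.radians(40); PSI=np.radians(-100); DST=np.array([488,50,27.5])
def st():
    s=ctrl.read_state(); print(round(s['clock'],2),np.round(s['tool_pos'],1),'q',np.round(s['q'],2),'F',np.round(s['wrist_force'],1),'op',round(s['opening'],1),'g',round(s['grip_force'],1)); return s
E
python3 - <<'E'
from h import *
R0,p0,R1,p1=lens_poses(1,A,PSI,dst=DST)
print(p0,p1)
for z in(150,200,250):
  for p,R in((p0,R0),(p1,R1)):
    q=ctrl.inverse_kinematics(p+[0,0,z],quat(R)); print(z,None if q is None else np.round(q,2))
s=st(); p=s['tool_pos']
ctrl.move_straight([p[0]+10,p[1]+40,400],rate=200)
st()
ctrl.goto(p0+np.array([0,0,200.]),quat(R0)); st()
ctrl.move_straight(p0-60*R0[:,2],rate=200); st()
snap('top','g_top.png');snap('side','g_side.png')
a=cv2.imread('pics/g_top.png')[150:250,180:300];b=cv2.imread('pics/g_side.png')[130:250,210:330]
cv2.imwrite('pics/g.png',np.hstack([cv2.resize(a,(400,333),interpolation=2),cv2.resize(b[:100],(400,333),interpolation=2)]))
E
```

```text
[466.14860305   4.44413699  23.87194131] [503.54548452  48.87822091  66.98717341]
150 [ 0.28  0.43  1.79 -0.75  1.19  0.56]
150 [-0.04  0.1   2.41  3.23  0.34 -1.64]
200 [ 0.28  0.36  1.73 -0.72  1.29  0.47]
200 None
250 [ 0.28  0.31  1.66 -0.7   1.38  0.39]
250 None
1.4 [ 161.6 -499.5  226.7] q [-1.4   0.34  1.52  0.    1.28 -0.15] F [ 0.8 -0.3  0.1] op 92.1 g 0.0
2.44 [ 171.5 -459.3  398.9] q [-1.37  0.2   1.25 -0.    1.69 -0.11] F [-0.9 -0.5 -1.2] op 91.6 g 0.0
4.55 [466.3   3.7 224.1] q [ 0.28  0.36  1.73 -0.72  1.29  0.47] F [-0.3 -0.5  0.6] op 92.2 g 0.0
5.49 [462.7  42.6  70.6] q [ 0.36  0.62  1.83 -0.79  1.06  0.79] F [0.2 0.8 0.8] op 91.5 g 0.0
```

View pics/g.png

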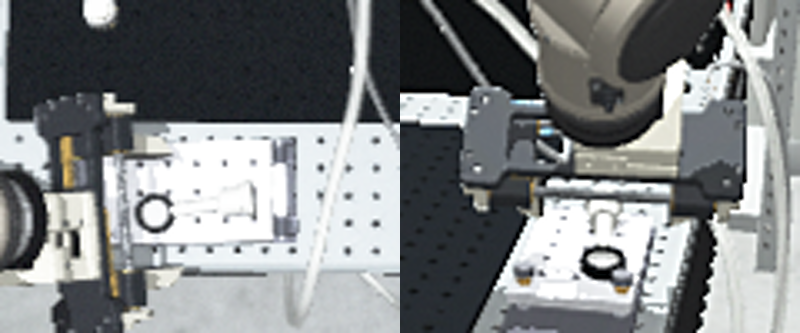

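```bash
cat >> h.py <<'E'
A=np.radians(35); PSI=np.radians(-105); DST=np.array([495,50,27.5])
def LP(psi=PSI,a=A,dst=DST):
    global G
    g0=G; G=6.5; r=lens_poses(1,a,psi,g=40,dst=dst); G=g0; return r
E
python3 - <<'E'
from h import *
R0,p0,R1,p1=LP(); print(p0,p1)
q=ctrl.read_state()['q']
for psi in(-90,-105,-115):
  R0,p0,R1,p1=LP(np.radians(psi))
  for z in(0,3,80,120): 
    x=ctrl.inverse_kinematics(p1+[0,0,z],quat(R1)); print(psi,z,None if x is None else np.round(x,2))
R0,p0,R1,p1=LP()
ctrl.set_gripper(52,25)
ctrl.goto(p0-45*R0[:,2],quat(R0)); st()
ctrl.move_straight(p0,rate=60); st()
ctrl.set_gripper(5,25); st()
ctrl.move_straight(p0+np.array([0,0,6]),rate=30); st()
E
```

```text
[466.3111913    2.86341794  33.99437318] [500.61304505  49.09818534  64.34873747]
-90 0 [-0.25  0.83  2.63  2.83  1.36 -1.68]
-90 3 [-0.25  0.81  2.63  2.83  1.35 -1.67]
-90 80 [-0.25  0.44  2.59  2.77  0.96 -1.52]
-90 120 [-0.25  0.26  2.54  2.69  0.75 -1.4 ]
-105 0 [ 0.07  0.79  2.57  3.35  1.28 -1.52]
-105 3 [ 0.07  0.78  2.57  3.35  1.26 -1.52]
-105 80 [ 0.07  0.44  2.54  3.4   0.91 -1.62]
-105 120 [ 0.07  0.28  2.5   3.46  0.71 -1.7 ]
-115 0 [ 0.25  0.75  2.48  3.7   1.14 -1.51]
-115 3 [ 0.25  0.74  2.48  3.7   1.13 -1.52]
-115 80 [ 0.25  0.45  2.45  3.82  0.87 -1.74]
-115 120 [ 0.25  0.31  2.42  3.93  0.74 -1.9 ]
6.66 [463.8  27.7  71.4] q [ 0.28  0.57  1.86 -0.74  0.99  0.69] F [ 0.1  0.6 -0.3] op 51.8 g 0.0
7.56 [466.5   2.9  34.1] q [ 0.23  0.63  1.9  -0.82  0.89  0.75] F [ 1.1  0.  -0.2] op 52.1 g 0.0
8.22 [466.6   3.   34.1] q [ 0.23  0.63  1.9  -0.82  0.89  0.75] F [1.  1.1 1.2] op 20.6 g 25.0
8.57 [466.2   2.9  40.1] q [ 0.23  0.62  1.9  -0.81  0.9   0.74] F [ 0.2 -0.5 -1. ] op 20.8 g 25.0
```

```bash
cat >> h.py <<'E'
A=np.radians(30); GG=49; GO=6.0
def LP(psi=PSI,a=A,dst=DST):
    global G
    g0=G; G=GO; r=lens_poses(1,a,psi,g=GG,dst=dst); G=g0; return r
E
python3 - <<'E'
from h import *
R0,p0,R1,p1=LP(); print(p0,p1)
for z in(0,3,80,120): 
    x=ctrl.inverse_kinematics(p1+[0,0,z],quat(R1)); print(z,None if x is None else np.round(x,2))
p=ctrl.read_state()['tool_pos']
ctrl.move_straight(p-[0,0,6],rate=30)
ctrl.set_gripper(45,25)
ctrl.move_straight(p+np.array([0,0,5.]),rate=60)
ctrl.move_straight(p0+np.array([0,0,8.]),rate=60,rotation=quat(R0))
ctrl.move_straight(p0,rate=40); st()
ctrl.set_gripper(3,25); s=st()
if s['opening']<15.5:
    ctrl.move_straight(p0+np.array([0,0,100]),rate=80); st()
snap('top','g_top.png');snap('side','g_side.png')
a=cv2.imread('pics/g_top.png')[150:250,180:300];b=cv2.imread('pics/g_side.png')[130:250,210:330]
cv2.imwrite('pics/g2.png',np.hstack([cv2.resize(a,(400,333),interpolation=2),cv2.resize(b[:100],(400,333),interpolation=2)]))
E
```

```text
[465.32086761  12.49156491  33.18195288] [500.41186963  49.130507    74.05958014]
0 [ 0.09  0.88  2.6   3.37  1.48 -1.49]
3 [ 0.09  0.86  2.6   3.37  1.46 -1.49]
80 [ 0.09  0.51  2.58  3.39  1.1  -1.59]
120 [ 0.09  0.33  2.54  3.43  0.89 -1.65]
10.55 [465.3  12.5  32.8] q [ 0.2   0.6   1.9  -0.73  0.84  0.65] F [0.6 0.6 0.4] op 45.2 g 0.3
11.18 [465.3  12.5  33.2] q [ 0.2   0.6   1.9  -0.73  0.84  0.65] F [-0.7 -0.6 -0.9] op 11.7 g 25.0
12.58 [465.   12.4 132.7] q [ 0.2   0.43  1.83 -0.62  1.04  0.46] F [-0.2  0.2 -1.9] op 11.8 g 24.9
```

View pics/g2.png

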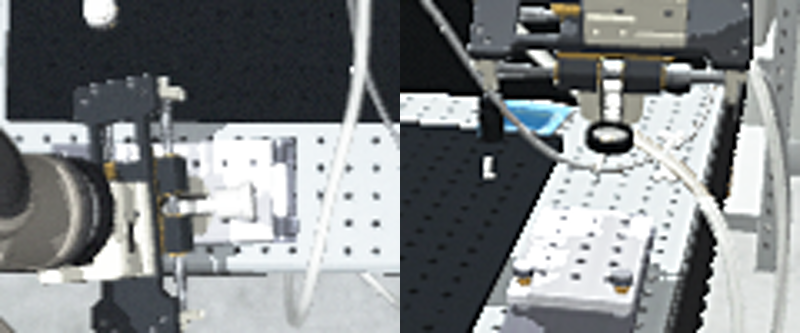

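```bash
python3 - <<'E'
from h import *
from scipy.spatial.transform import Slerp
R0,p0,R1,p1=LP()
S=Slerp([0,1],Rn.from_matrix([R0,R1])); a=p0+[0,0,100]; b=p1+[0,0,90]
print(a,b,np.degrees((Rn.from_matrix(R1)*Rn.from_matrix(R0).inv()).magnitude()))
for t in np.linspace(0,1,9):
    R=S(t).as_matrix(); x=ctrl.inverse_kinematics(a+(b-a)*t,quat(R)); print(round(t,2),np.round(R[:,2],2),None if x is None else np.round(x,2))
E
```

```text
[465.32086761  12.49156491 133.18195288] [500.41186963  49.130507   164.05958014] 131.92419269503378
0.0 [ 0.05 -0.5  -0.87] [ 0.2   0.43  1.83 -0.62  1.04  0.46]
0.12 [ 0.13 -0.37 -0.92] [ 0.13  0.34  1.89 -0.51  0.89  0.57]
0.25 [ 0.24 -0.25 -0.94] [ 0.06  0.27  1.97 -0.41  0.71  0.67]
0.38 [ 0.36 -0.15 -0.92] [-0.01  0.2   2.07 -0.31  0.51  0.76]
0.5 [ 0.5  -0.08 -0.86] None
0.62 [ 0.63 -0.04 -0.78] None
0.75 [ 0.75 -0.04 -0.66] [-0.1   0.19  2.42  3.04  0.32 -1.92]
0.88 [ 0.84 -0.07 -0.54] [-0.04  0.3   2.52  3.21  0.68 -1.8 ]
1.0 [ 0.9  -0.14 -0.41] [ 0.09  0.46  2.57  3.4   1.05 -1.6 ]
```

```bash
python3 - <<'E'
from h import *
from scipy.spatial.transform import Slerp
R0,p0,R1,p1=LP()
S=Slerp([0,1],Rn.from_matrix([R0,R1])); a=p0+[0,0,100]; b=p1+[0,0,110]
ctrl.goto(p0+(0,0,140)+(b-a)*.25,quat(S(.25).as_matrix())); st()
q1=ctrl.inverse_kinematics(b,quat(R1)); print(q1)
ctrl.move_joints(q1); st()
ctrl.move_straight(p1+np.array([0,0,25]),rate=80); st()
snap('top','g_top.png');snap('side','g_side.png')
a=cv2.imread('pics/g_top.png')[150:250,180:300];b=cv2.imread('pics/g_side.png')[130:250,210:330]
cv2.imwrite('pics/g3.png',np.hstack([cv2.resize(a,(400,333),interpolation=2),cv2.resize(b[:100],(400,333),interpolation=2)]))
E
```

```text
13.05 [473.8  20.7 187.3] q [ 0.06  0.2   1.91 -0.36  0.83  0.6 ] F [-0.2 -0.3 -1.4] op 11.7 g 24.9
[ 0.08660762  0.37371697  2.55133544  3.42002589  0.94269412 -1.63548185]
16.21 [500.6  49.3 184.1] q [ 0.09  0.37  2.55  3.42  0.94 -1.64] F [ 0.3  0.3 -1.3] op 11.6 g 24.9
17.43 [500.5  49.2  99.5] q [ 0.09  0.76  2.6   3.37  1.37 -1.52] F [-0.1 -0.5 -2. ] op 12.3 g 24.9
```

View pics/g3.png

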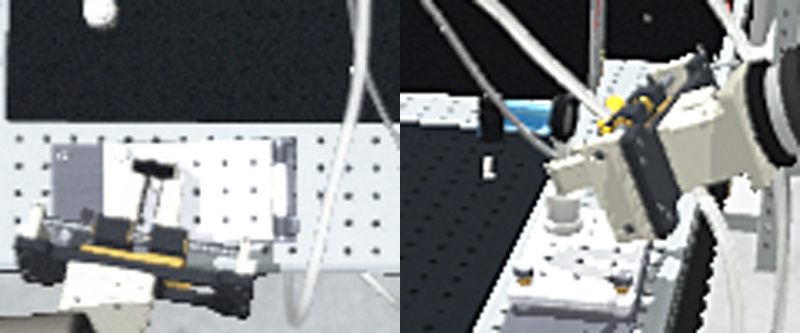

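```bash
python3 - <<'E'
from h import *
t=ctrl.get_image('top');s=ctrl.get_image('side')
f=np.array([495,50,52.5])
cr=lambda u,v,l:((u-(180 if l=='t' else 210))*3.333+(0 if l=='t' else 400),(v-(150 if l=='t' else 130))*3.333)
for z in(0,9,29,49,88,106):
    print(z,np.round(cr(*proj(t,f+[0,0,z]),'t')),np.round(cr(*proj(s,f+[0,0,z]),'s')))
# tilted by th about tool y: axis = R1 rotated
R0,p0,R1,p1=LP()
g=f+[0,0,49]
for th in(-30,-20,-10,0,10,20,30):
    ax=Rn.from_rotvec(R1[:,1]*np.radians(th)).apply([0,0,1])
    print(th,np.round(ax,2),'ring',np.round(cr(*proj(t,g+ax*39),'t')),'foot side',np.round(cr(*proj(s,g-ax*49),'s')))
a=cv2.imread('pics/g_top.png')[190:226,205:245];b=cv2.imread('pics/g_side.png')[170:210,240:280]
cv2.imwrite('pics/g4.png',np.hstack([cv2.resize(a,None,fx=10,fy=10,interpolation=2),cv2.resize(b[:36],None,fx=10,fy=10,interpolation=2)]))
E
```

```text
0 [160. 174.] [559. 234.]
9 [159. 174.] [559. 223.]
29 [157. 172.] [560. 198.]
49 [156. 171.] [560. 173.]
88 [152. 168.] [561. 123.]
106 [150. 167.] [562. 100.]
-30 [ 0.49 -0.08  0.87] ring [156. 145.] foot side [590. 231.]
-20 [ 0.34 -0.05  0.94] ring [155. 152.] foot side [580. 234.]
-10 [ 0.17 -0.03  0.98] ring [153. 160.] foot side [570. 235.]
0 [0. 0. 1.] ring [152. 168.] foot side [559. 234.]
10 [-0.17  0.03  0.98] ring [150. 176.] foot side [548. 231.]
20 [-0.34  0.05  0.94] ring [149. 185.] foot side [538. 226.]
30 [-0.49  0.08  0.87] ring [148. 192.] foot side [528. 220.]
```

View pics/g4.png

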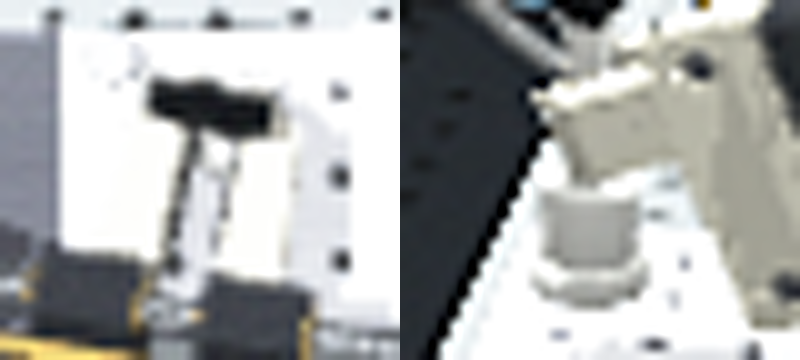

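```bash
python3 - <<'E'
from h import *
R0,p0,R1,p1=LP()
ctrl.move_straight(p1+np.array([0,0,6]),rate=60); ctrl.pause(.2)
f=lambda: np.mean([ctrl.read_state()['wrist_force'][2] for _ in range(5)])
b=f(); z=6
while z>-6:
    z-=1; ctrl.move_straight(p1+np.array([0,0,z]),rate=20); F=f(); print(z,round(F-b,1))
    if F-b>3: break
st()
ctrl.set_gripper(24,10); ctrl.pause(.2); st()
snap('top','g_top.png');snap('side','g_side.png')
ctrl.set_gripper(60); 
back=ctrl.read_state()['tool_pos']-np.array([*(R1[:2,2]*1.0),R1[2,2]])*60
ctrl.move_straight(back,rate=80); st()
snap('top','h_top.png');snap('side','h_side.png')
a=cv2.imread('pics/h_top.png')[185:230,195:270];b=cv2.imread('pics/h_side.png')[165:245,225:300]
cv2.imwrite('pics/g5.png',np.hstack([cv2.resize(a,(450,270),interpolation=2),cv2.resize(b,(300,320),interpolation=2)[:270]]))
E
```

```text
5 -0.3
4 0.2
3 -0.8
2 0.2
1 -0.3
0 -0.1
-1 -0.2
-2 0.1
-3 2.9
-4 8.2
20.79 [500.7  49.   71.2] q [ 0.09  0.89  2.6   3.37  1.49 -1.49] F [-2.6  0.5  6.8] op 12.1 g 25.0
21.46 [500.4  49.1  70. ] q [ 0.09  0.89  2.6   3.37  1.49 -1.49] F [-0.8 -0.6  0.3] op 24.0 g 0.0Traceback (most recent call last):
  File "<stdin>", line 14, in <module>
host.PlanningError: the arm cannot follow that straight line within its joint ranges
```

```bash
python3 - <<'E'
from h import *
R0,p0,R1,p1=LP()
p=ctrl.read_state()['tool_pos']; h=R1[:,2].copy(); h[2]=0; h/=np.linalg.norm(h)
for k in(20,30,40):
  for up in(0,20,40,80):
    x=ctrl.inverse_kinematics(p-h*k+[0,0,up],quat(R1)); print(k,up,None if x is None else np.round(x,2))
for n in('top','side'):
    im=snap(n); print(n,[(round(b['confidence'],2),np.round(np.array(b['box'])*[512,384,512,384]).tolist()) for b in ctrl.boxes_of(n,'lens')[:2]],'pred foot/top',proj(im,[495,50,27.5]),proj(im,[495,50,133]))
E
```

```text
20 0 [ 0.11  0.94  2.65  3.39  1.58 -1.46]
20 20 [ 0.11  0.84  2.65  3.39  1.49 -1.48]
20 40 [ 0.11  0.74  2.65  3.39  1.39 -1.5 ]
20 80 [ 0.11  0.54  2.63  3.41  1.17 -1.56]
30 0 [ 0.12  0.96  2.67  3.4   1.63 -1.44]
30 20 [ 0.12  0.87  2.68  3.4   1.54 -1.46]
30 40 [ 0.12  0.76  2.67  3.4   1.43 -1.49]
30 80 [ 0.12  0.54  2.65  3.42  1.2  -1.55]
40 0 [ 0.14  0.99  2.7   3.42  1.68 -1.42]
40 20 [ 0.14  0.89  2.7   3.41  1.59 -1.44]
40 40 [ 0.14  0.78  2.7   3.41  1.48 -1.47]
40 80 [ 0.14  0.55  2.68  3.43  1.24 -1.54]
top [(0.51, [220.0, 196.0, 236.0, 207.0])] pred foot/top [228.63695371 202.79174536] [225.78296998 200.61181316]
side [(0.62, [255.0, 168.0, 264.0, 212.0])] pred foot/top [257.52779512 209.08269188] [258.30672629 169.85953171]
```

```bash
cat >> h.py <<'E'
BASE=np.array([479.7,40.5]); BY=-1.53; W=np.array([442.6,338.0]); WY=-1.624
def wp(c,yaw,lx,z,sg): # TCP pose for grasping at wedge-local/base-local x
    p=np.array([c[0]+np.cos(yaw)*lx,c[1]+np.sin(yaw)*lx,z])
    return p,quat(frame(sg*np.array([-np.sin(yaw),np.cos(yaw),0]),[0,0,-1.]))
E
python3 - <<'E'
from h import *
R0,p0,R1,p1=LP()
p=ctrl.read_state()['tool_pos']; h=R1[:,2].copy(); h[2]=0; h/=np.linalg.norm(h)
ctrl.move_straight(p-h*30,rate=50); ctrl.move_straight(p-h*30+[0,0,130],rate=120); st()
for sg in(1,-1):
    for nm,(P,Q) in dict(w=wp(W,WY,-42,80,sg),b=wp(BASE,BY,-175,60,sg),e=wp(BASE,BY,-103,14.5,sg)).items():
        x=ctrl.inverse_kinematics(P,Q); print(sg,nm,np.round(P),None if x is None else np.round(x,2))
for n in('top','side'):
    im=snap(n); print(n,[(q,round(b['confidence'],2),np.round(np.array(b['box'])*[512,384,512,384]).tolist()) for q in('lens','wedge') for b in ctrl.boxes_of(n,q)[:2]])
E
```

```text
24.51 [470.6  53.8 199.7] q [ 0.12  0.29  2.6   3.47  0.91 -1.66] F [-0.2 -1.5  0.4] op 60.1 g 0.0
1 w [445. 380.  80.] [ 0.58  0.6   1.54 -0.    1.    0.63]
1 b [473. 215.  60.] [ 0.28  0.53  1.75 -0.    0.86  0.24]
1 e [475. 143.  14.] [ 0.14  0.57  1.85 -0.    0.72  0.1 ]
-1 w [445. 380.  80.] [ 0.58  0.6   1.54 -0.    1.   -2.51]
-1 b [473. 215.  60.] [ 0.28  0.53  1.75 -0.    0.86 -2.9 ]
-1 e [475. 143.  14.] [ 0.14  0.57  1.85 -0.    0.72 -3.04]
top [('lens', 0.57, [222.0, 198.0, 235.0, 207.0]), ('wedge', 0.71, [113.0, 214.0, 155.0, 226.0])]
side [('lens', 0.66, [255.0, 168.0, 266.0, 211.0]), ('lens', 0.39, [242.0, 193.0, 286.0, 221.0]), ('wedge', 0.68, [239.0, 274.0, 266.0, 312.0])]
```

```bash
python3 - <<'E'
from h import *
P,Q=wp(W,WY,-42,180,1)
ctrl.move_joints(ctrl.inverse_kinematics(P,Q)); st()
ctrl.set_gripper(56)
ctrl.move_straight([*P[:2],50],rate=200)
ctrl.move_straight([*P[:2],6],rate=60); st()
ctrl.set_gripper(10,40); st()
ctrl.move_straight([*P[:2],46],rate=80); s=st()
for n in('top','side'):
    im=snap(n); print(n,[(q,round(b['confidence'],2),np.round(np.array(b['box'])*[512,384,512,384]).tolist()) for q in('lens','wedge') for b in ctrl.boxes_of(n,q)[:2]])
    print('pred tip',proj(im,[W[0]+np.cos(WY)*56,W[1]+np.sin(WY)*56,41.5]))
E
```

```text
27.73 [444.6 379.8 179.8] q [0.58 0.49 1.42 0.   1.23 0.63] F [ 1.1  0.4 -0.8] op 59.9 g 0.0
29.74 [445.  380.1   6.2] q [0.58 0.7  1.59 0.   0.85 0.63] F [-0.2  1.3  0.7] op 56.5 g 0.0
30.36 [445.  380.    6.2] q [0.58 0.7  1.59 0.   0.85 0.63] F [-0.1  1.1  0.4] op 24.0 g 40.0
31.01 [444.6 379.8  45.9] q [ 0.58  0.64  1.57 -0.    0.93  0.63] F [ 0.3  0.5 -3. ] op 23.9 g 40.0
top [('lens', 0.44, [210.0, 192.0, 264.0, 221.0]), ('wedge', 0.57, [117.0, 214.0, 148.0, 224.0])]
pred tip [149.13363526 220.85419918]
side [('wedge', 0.68, [241.0, 265.0, 258.0, 294.0]), ('wedge', 0.59, [187.0, 199.0, 201.0, 217.0])]
pred tip [263.06235391 257.84530162]
```

```bash
cat >> h.py <<'E'
def F(n=10):
    v=[]
    for _ in range(n): v.append(ctrl.read_state()['wrist_force']); ctrl.pause(.01)
    return np.mean(v,0)
E
python3 - <<'E'
from h import *
P,Q=wp(BASE,BY,-175,46,1)
ctrl.move_straight(P,rate=130,rotation=Q); st()
P,_=wp(BASE,BY,-175,15.5,1); ctrl.move_straight(P,rate=80)
im=snap('top','i_top.png'); tip=proj(im,[BASE[0]+np.cos(BY)*-77,BASE[1]+np.sin(BY)*-77,12]); print('tip pred',tip,[(np.round(np.array(b['box'])*[512,384,512,384],1).tolist(),b['confidence']) for b in ctrl.boxes_of('top','wedge')[:1]])
g=cv2.imread('pics/i_top.png',0); r=int(round(tip[1])); print(g[r-6:r+7,int(tip[0])-8:int(tip[0])+10])
P,_=wp(BASE,BY,-138,15.5,1); ctrl.move_straight(P,rate=50)
b=F(); print('b',b)
z=15.5
while z>12:
    z-=.5; P,_=wp(BASE,BY,-138,z,1); ctrl.move_straight(P,rate=20); f=F(); print(z,np.round(f-b,1))
    if f[2]-b[2]>2: break
st()
E
```

```text
32.74 [472.5 215.8  46. ] q [0.28 0.55 1.76 0.   0.83 0.24] F [ 0.8 -0.4 -2.6] op 23.5 g 40.0
tip pred [206.490103   209.07762301] [([180.7, 205.4, 204.8, 215.4], 0.74)]
[[ 85  83  82  79  81  82  84  82  82  82  81  83  85 245 255 255 255 255]
 [ 85  84  81  83  79  81  82  84  80  82  82  80  84 245 255 255 255 255]
 [145 153 150 156 156 159 162 166 129  94  84  83  83 245 255 255 255 255]
 [188 185 186 189 188 188 186 184 122  84  82  82  84 245 255 255 255 255]
 [187 186 188 186 185 188 189 191 149  96  81  81  83 245 255 255 255 255]
 [192 193 191 192 193 188 187 187 151  99  84  82  86 241 255 255 255 255]
 [193 190 189 191 190 187 187 186 151  97  84  84  83 239 255 255 255 255]
 [193 190 188 188 185 188 187 190 150  98  84  83  83 240 255 255 255 255]
 [189 189 189 190 190 191 189 192 155  98  81  82  85 239 255 255 255 255]
 [193 194 190 191 191 190 189 189 151 100  84  82  86 238 255 255 255 255]
 [ 99  94  92  91  84  88  85  85  90  87  84  84  84 236 255 255 255 255]
 [ 84  82  80  84  79  81  80  85  84  82  83  86  82 237 255 255 255 255]
 [ 85  84  83  85  86  84  84  82  84  84  83  83  84 235 254 255 255 255]]
b [-0.18255167  0.20768014 -2.94635292]
15.0 [ 0.3 -0.3  0.2]
14.5 [0.2 0.  0.1]
14.0 [ 0.7 -0.   0.3]
13.5 [-1.4  0.4  7.7]
35.68 [474.2 178.4  13.9] q [ 0.21  0.59  1.82 -0.    0.74  0.17] F [-1.3  0.3  4.7] op 23.8 g 40.0
```

```bash
python3 - <<'E'
from h import *
z=13.9
P,_=wp(BASE,BY,-138,z,1); ctrl.move_straight(P,rate=20); print(np.round(F(),1))
for lx in(-132,-129,-126,-123,-120,-117,-114,-111):
    P,_=wp(BASE,BY,lx,z,1); ctrl.move_straight(P,rate=20); print(lx,np.round(F(6),1))
st()
E
```

```text
[-0.9  0.2  2.9]
-132 [0.7 0.6 2.6]
-129 [0.7 2.4 3.7]
-126 [0.2 2.7 5.2]
-123 [0.3 7.  4.9]
-120 [-0.1  8.7  5.1]
-117 [-0.6  8.5  5.2]
-114 [-0.1  9.   5.3]
-111 [-0.2  8.8  5.4]
38.97 [475.2 152.4  14.1] q [0.16 0.58 1.84 0.   0.72 0.11] F [0.7 9.5 5.1] op 23.9 g 40.0
```

```bash
python3 - <<'E'
from h import *
P,_=wp(BASE,BY,-102.5,13.9,1); ctrl.move_straight(P,rate=20); ctrl.pause(.5); s=st()
d=s['tool_pos'][:2]-BASE; print('local x',d@[np.cos(BY),np.sin(BY)],'y',d@[-np.sin(BY),np.cos(BY)])
for n in('top','side'):
    im=snap(n); print(n,[(q,round(b['confidence'],2),np.round(np.array(b['box'])*[512,384,512,384]).tolist()) for q in('lens','wedge') for b in ctrl.boxes_of(n,q)[:2]])
    for th in(0,.022):
        c=np.array([14+0,0]) # lens point shift with tilt about hinge
        l=np.array([-9+0-96,0,27.5+105-18.5]); r=np.array([l[0]*np.cos(th)+l[2]*np.sin(th),-l[0]*np.sin(th)+l[2]*np.cos(th)])
        x=96+r[0]; zz=18.5+r[1]; y=15.
        print(th,np.round(proj(im,[BASE[0]+np.cos(BY)*x-np.sin(BY)*y,BASE[1]+np.sin(BY)*x+np.cos(BY)*y,zz]),1))
E
```

```text
40.04 [475.5 143.9  14.1] q [0.14 0.57 1.85 0.   0.72 0.1 ] F [-0.5  9.   5.4] op 23.9 g 40.0
local x -103.51358242143351 y 0.05983517168128791
top []
0 [225.8 200.9]
0.022 [226.6 200.8]
side [('lens', 0.41, [255.0, 204.0, 264.0, 206.0]), ('wedge', 0.55, [252.0, 218.0, 262.0, 241.0])]
0 [258.6 170.1]
0.022 [258.7 168.8]
```

```bash
python3 - <<'E'
from h import *
im=snap('top','z_top.png'); g=cv2.imread('pics/z_top.png',0); o=cv2.imread('pics/g_top.png',0)
print(g[196:210,218:237]); print(o[196:210,218:237])
E
```

```text
[[153 220 230 237 232 229 230 229 230 229 230 235 255 255 255 255 255 255
  255]
 [210 226 228 228 227 227 228 229 227 219 218 218 254 255 255 255 255 255
  255]
 [224 226 223 147  93  87 103 112 136 169 204 206 249 253 245 255 255 255
  255]
 [231 230 194  91  19  17  28  33  48  66  80  98 140 225 227 249 255 255
  255]
 [233 233 218 107  19  23  19  24  33  33  33  35  44  83  90 124 254 255
  255]
 [225 226 200  94  19  20  23  18  28  32  29  28  30  28  30  59 200 255
  255]
 [228 227 226 196 184 105  63  43  23  42  33  30  27  21  23  66 171 232
  237]
 [230 228 228 226 226 210 195 199 152 139  76  40  34  24  37 115 208 229
  231]
 [230 231 231 230 231 202 149 197 210 192 158 146 200 180 146 177 190 225
  229]
 [229 230 229 229 230 227 215 204 210 211 214 214 215 178 177 180 223 229
  230]
 [230 233 232 222 193 225 230 220 202 199 199 185 172 179 163 221 254 255
  255]
 [234 233 232 134  82 206 234 232 207 193 216 219 218 174 223 234 255 255
  255]
 [229 231 222 131  86 210 229 230 230 228 205 162 122 162 228 232 255 255
  255]
 [232 231 231 222 211 229 233 232 233 231 231 2
[... 469 characters left out ...]
  35  35  29  25  25  23  27  17 167 209 247
  241]
 [253 253 241 233 120  38  28  28  28  24  26  32  23  27  34 174 191 250
  248]
 [253 253 252 252 162  70 166 163 214 113  36  25  29  36  71 179 194 251
  253]
 [253 253 253 245 134  68 184 254 255 251 221 159 169 145 155 186 194 251
  253]
 [253 253 253 242 125 159 190 246 255 255 255 255 255 202 248 252 252 253
  253]
 [253 253 253 190  72 214 200 197 254 255 254 247 215 148 250 253 253 253
  253]
 [253 253 253 189  65 205 231 204 246 255 255 255 242 158 250 253 253 253
  253]
 [253 253 253 168  46 207 227 227 232 255 253 235 178 223 252 253 253 253
  253]
 [253 253 245 135 152 224 230 232 231 255 255 255 203 228 252 253 253 253
  253]]
```

```bash
python3 -c "
from h import *
print(ctrl.hand_in()); st()"
```

```text
the job is handed in; nothing more can be done
None
the job is handed in; nothing more can be done
```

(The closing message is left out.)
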